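# Level the glue-up flap

## Robot

A 6-joint arm with a two-finger parallel gripper is mounted at the origin on the work surface. World frame = base frame: x ahead of the robot, y to its left, z up, the work surface at z = 0. Lengths are in m, angles in rad, forces in N, time in s.
With the tool pointing down it reaches from about 0.275 to 0.75 m from the base axis. Payload 10.2 kg.
Tool frame: the origin (TCP) lies midway between the tips of the shut fingers; the grasp point (between the pads) lies 19 mm behind it (tcp_to_grasp is the distance from the TCP to the grasp point, in m); z points along the fingers, y is the direction in which the jaws open and shut (so a half turn about z gives the same grasp; the last joint's range is limited). The gripper opens to 88 mm and grips with 3 to 60 N. Pads are 18 mm wide; open, the fingers measure 123 mm over their backs; the gripper's body (75 mm by 187 mm) begins 45 mm behind the grasp point.
Start: joints at [1.015, 0.313, 1.498, -0, 1.331, -0.223], TCP at [0.172, 0.496, 0.239] pointing down, gripper open.
Joint ranges: [-2.94, 2.94], [-0.97, 2.17], [0.19, 2.56], [-1.23, 4.37], [0.02, 3.11], [-2.88, 2.88]. Speed limits (rad/s): [2.39, 2.39, 3.01, 3.14, 3.14, 3.14].

## Interface

Orientations are given as [roll, pitch, yaw] about the fixed x, y, z axes, in that order (R = Rz(yaw) Ry(pitch) Rx(roll)).
In Python, from station import move_to, move_linear, set_joints, release, gripper_close, hold, ik, camera, IKError, close_job, get_t, get_joint_pos, get_joint_velocities, get_effort, get_tool_pos, get_eef_rot, get_contact_force, get_moment, get_opening, tcp_to_grasp gives the robot as it stands. The module is installed in compiled form; this text tells all that it offers. Calls block until the motion is done:
- move_to(position, orientation): joint-space move of the TCP to a pose.
- move_linear(position, orientation=None, feed=0.15): straight line of the TCP; orientation=None keeps the orientation; feed is the mean speed in m/s.
- set_joints(angles): joint-space move.
- release() and gripper_close(newtons=None): open the fingers fully, or close them until they stop; newtons is the grip in N (None keeps the last).
- hold(seconds).
- ik(position, orientation): joint angles nearest the present ones, or None.
- camera(name): name is "scene" or "side" or "wrist"; returns a dict with "img" (480x640x3 uint8, red, green, blue), "z_map" (480x640 float32, m along the optical axis (not along the pixel's ray), 0 where there is no reading), "fx", "fy", "cx", "cy" (pixels), "view" (4x4, takes a point from world to camera coordinates); the wrist camera has in their place "mount" (4x4, takes a point from camera to tool coordinates, whose origin is the TCP and whose axes are the flange's). Camera axes: x right, y up, looking along -z (the intrinsics and any distortion apply to the point x, -y, -z); pixel columns grow to the right and rows downward; lengths in m; the calibration is good to about 2 mm. A picture is of the moment at which its call begins: read the wrist's pose just before it.
A pose or a line that the arm cannot do raises IKError and nothing moves.
- close_job(): hands the job in, once; it reports no verdict.
Readings, each from a call of its own:
- get_t(): time.
- get_joint_pos(): joint angles.
- get_joint_velocities(): joint speeds.
- get_effort(): joint torques, N m.
- get_tool_pos(): TCP position.
- get_eef_rot(): TCP orientation.
- get_contact_force(): force on the tool from outside, world axes, zero at the start.
- get_moment(): the same for the moment, N m.
- get_opening(): opening from 0.0 (shut) to 1.0 (fully open).
Only numpy, scipy, OpenCV 4.12 (cv2) and the standard library are available. Lean on these libraries where they do the work, as an engineer would, in place of code of your own. Each camera call takes 0.05 s, during which the arm holds its last target.

## Task

The glue-up flap has sagged at its front edge. Stand the red spirit level on the flap, running from the front edge back to the hinge with its whole length on the flap, and let go of it; then turn the black knob of the flap's screw foot until the bubble comes to rest between the two lines. Then press down firmly on top of the level, and finish while still holding it pressed onto the flap with the bubble between the lines; leave the other things on the bench where they are.

Things in the scene. Friction and masses are not known exactly. Their poses are not given: they have to be found in the camera images.
- level: loose red spirit level, 240 long (x) x 26 wide (y) x 46 mm high, about 0.32 kg; origin at the centre of its underside, z up. Starts upright on the bench, left or right of the flap. Plain parallel sides; flat solid top, to be pressed with some 10 N. The green vial with the bubble and two black lines shows in the top, within 34 mm of the middle
- bubble (a joint): how far the bubble stands from the middle of the vial towards the level's +x end, m. It runs to the higher end, 1 mm for each milliradian of slope, and takes about 1.5 s to rest. The lines are 19 mm apart and the bubble 14 mm long: it is between them when within 2.5 mm of the middle
- flap: beech flap 300 deep (x) x 340 wide (y) x 18 mm thick, hinged at its far edge to a rail fixed on the bench; tilts only with the screw foot. Origin: middle of the hinge line, level with the top face, 70 mm above the bench; x points from the front edge back to the hinge, z up. The top face spans x -0.300 to 0, y -0.170 to 0.170. Its front edge starts 2 to 4 mm too low
- foot_knob (a point): middle of the screw foot's knob, on its upright axis: round, ribbed, black, 42 mm across, 26 mm high, its top 109 mm above the bench, its underside about 13 mm above the flap. It stands over the middle of the flap's front edge, 270 mm from the hinge (flap x -0.270, y 0) and keeps its height as it turns
- foot (a joint): turn of the knob, rad, grows clockwise seen from above; its zero means nothing. Clockwise raises the flap's front edge, 8 mm per turn at the foot: the bubble of a level standing along the flap moves 4.7 mm per radian towards the front. The start needs 1.3 to 2.8 rad clockwise. Turns with about 0.1 N m, stays where it is left, also when the flap is pressed
- brush_tray: grey silicone tray 200 x 85 x 22 mm with two glue brushes, on the side of the flap where the level is not; origin at the centre of its underside. Bystander
- parts_tray: green plastic parts tray 240 x 160 x 55 mm, origin at the centre of its underside. Bystander
- screw_clamp_a: wooden hand screw lying flat, about 160 (x) x 300 (y, over its handles) x 34 mm, origin at the middle of its underside. Bystander
- screw_clamp_b: the other wooden hand screw, same size and origin. Bystander
- spring_clip: steel spring clip with orange tips, lying on its side, 120 x 75 x 24 mm, origin at the middle of its underside. Bystander
- glue_bottle: white glue bottle, 60 mm across, 170 mm high, origin at the centre of its underside. Bystander

How it is judged:
By the outcome, as a careful person would: the job done as asked, in the order asked, and still so for the second after the job is handed in, while the arm keeps its last pose, push and grip.
It also fails if it takes over 72 s, if anything falls off the work surface, if the arm or the gripper's body presses on something with over 40 N, if the wrist force passes 120 N, or if a joint passes its speed limit or range.

## Working session

There is one attempt and no reset: what is moved stays moved. The work goes in short steps, each a Python script; the robot and the scene stay as the last script left them, time stands still between calls to the robot, and variables do not carry over. Pictures are saved under pics/ and viewed, and the job is handed in when it is done.

```bash
ls; mkdir -p pics
cat > h.py <<'E'
import numpy as np, cv2
from station import *
def shot(name,fn):
    pos=get_tool_pos(); rot=get_eef_rot()
    c=camera(name); cv2.imwrite('pics/'+fn+'.png',cv2.cvtColor(c['img'],cv2.COLOR_RGB2BGR))
    c['pos']=np.array(pos); c['rot']=np.array(rot)
    np.save('pics/'+fn+'.npy',c,allow_pickle=True)
    return c
E
python3 - <<'E'
from h import *
print(get_t(),get_tool_pos(),get_eef_rot(),get_opening(),tcp_to_grasp)
for n in ['scene','side','wrist']:
    c=shot(n,n+'0'); print(n,{k:(v if k not in('img','z_map') else v.shape) for k,v in c.items()})
E
```

```text
pics
0.0 [0.17139935 0.49598533 0.2381803 ] [-3.14037630e+00 -3.05473099e-04  2.80876867e+00] 1.0035226755888227 0.0187
scene {'img': (480, 640, 3), 'z_map': (480, 640), 'fx': 543.4995651299047, 'fy': 543.4995651299047, 'cx': 316.00069771849064, 'cy': 238.87121523346667, 'view': array([[-0.64537315,  0.76379208, -0.01073082,  0.38428208],
       [-0.57171847, -0.47366698,  0.66990864,  0.26734281],
       [ 0.50658808,  0.43847606,  0.74236599, -2.17567604],
       [ 0.        ,  0.        ,  0.        ,  1.        ]]), 'pos': array([0.17139935, 0.49598533, 0.2381803 ]), 'rot': array([-3.14037630e+00, -3.05473099e-04,  2.80876867e+00])}
side {'img': (480, 640, 3), 'z_map': (480, 640), 'fx': 563.3861129434923, 'fy': 563.3861129434923, 'cx': 323.7707721456286, 'cy': 238.13291101863237, 'view': array([[ 0.72822076, -0.68502026,  0.02101834, -0.43207255],
       [ 0.44224369,  0.49312017,  0.74916822, -0.30464668],
       [-0.52355998, -0.53626462,  0.66204623, -1.37713209],
       [ 0.        ,  0.        ,  0.        ,  1.        ]]), 'pos': array([0.1714108 , 0.49598567, 0.23819222]), 'rot': array([-3.14039755e+00, -2.48817959e-04,  2.80876555e+00])}
wrist {'img': (480, 640, 3), 'z_map': (480, 640), 'fx': 398.39889921927687, 'fy': 398.39889921927687, 'cx': 323.71154665781575, 'cy': 235.48965901615801, 'mount': array([[-4.78731198e-04,  9.51199629e-01,  3.08575819e-01,
         8.11034858e-02],
       [ 9.99997469e-01, -2.22955885e-04,  2.23868982e-03,
         4.79916931e-04],
       [ 2.19823972e-03,  3.08576109e-01, -9.51197115e-01,
        -1.45878404e-01],
       [ 0.00000000e+00,  0.00000000e+00,  0.00000000e+00,
         1.00000000e+00]]), 'pos': array([0.17140996, 0.49600653, 0.23824884]), 'rot': array([-3.14052542e+00, -2.12726401e-04,  2.80879119e+00])}
```

View pics/scene0.png

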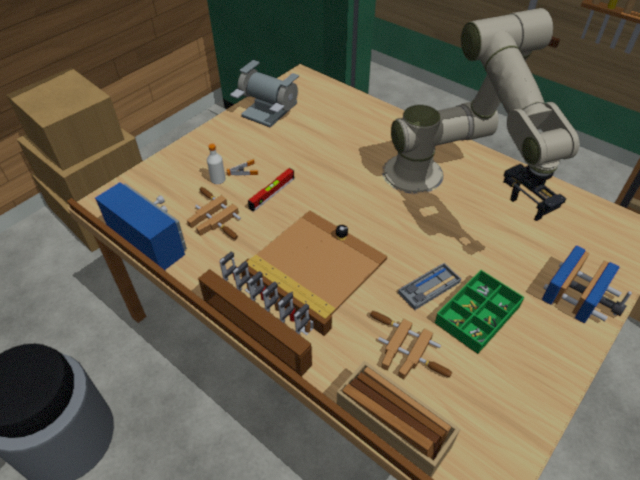

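View pics/side0.png

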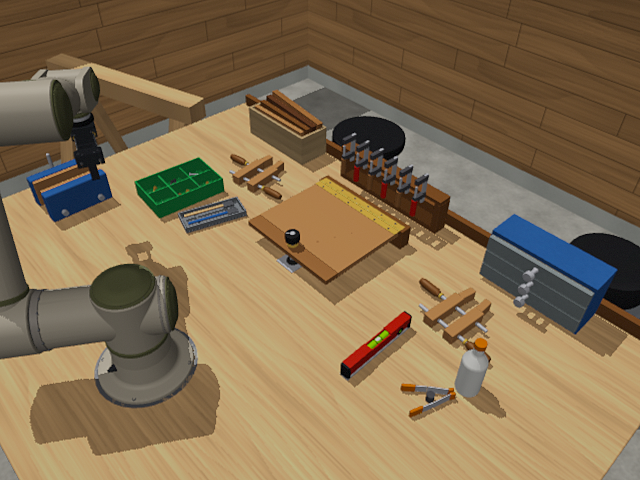

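View pics/wrist0.png

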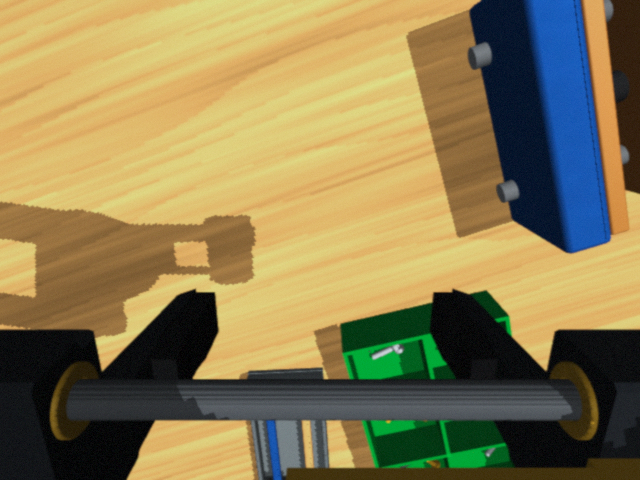

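The scene view has the red level at about (271,188), the flap centred near (320,262) and the knob at (342,230). In the side view they are at (376,344), (330,228) and (292,237). Next I'll turn the pixels into positions.

```bash
cat >> h.py <<'E'
from scipy.spatial.transform import Rotation as Ro
def cloud(c):
    z=c['z_map']; v,u=np.mgrid[:480,:640]
    P=np.stack([(u-c['cx'])/c['fx']*z,-(v-c['cy'])/c['fy']*z,-z],-1)
    if 'view' in c: M=np.linalg.inv(c['view'])
    else:
        T=np.eye(4); T[:3,:3]=Ro.from_euler('xyz',c['rot']).as_matrix(); T[:3,3]=c['pos']; M=T@c['mount']
    W=P@M[:3,:3].T+M[:3,3]; W[z==0]=np.nan
    return W
def load(fn): return np.load('pics/'+fn+'.npy',allow_pickle=True).item()
E
cat > an.py <<'E'
from h import *
for n in ['scene','side']:
    c=load(n+'0'); W=cloud(c); hsv=cv2.cvtColor(c['img'],cv2.COLOR_RGB2HSV)
    red=((hsv[...,0]<6)|(hsv[...,0]>174))&(hsv[...,1]>180)&(hsv[...,2]>70)
    k,l,s,ce=cv2.connectedComponentsWithStats(red.astype(np.uint8))
    roi={'scene':(245,165,300,212),'side':(335,308,415,380)}[n]
    m=np.zeros_like(red); m[roi[1]:roi[3],roi[0]:roi[2]]=1
    p=W[red&m]; p=p[~np.isnan(p[:,0])]
    print(n,'red',len(p),p.min(0),p.max(0))
    top=p[p[:,2]>np.percentile(p[:,2],95)-0.008]
    r=cv2.minAreaRect((top[:,:2]*1000).astype(np.float32)); print(' toprect',r, np.median(top[:,2]), cv2.boxPoints(r))
    pp=W[m]; pp=pp[(pp[:,2]>0.015)&(pp[:,2]<.07)]
    r=cv2.minAreaRect((pp[:,:2]*1000).astype(np.float32)); print(' allrect',r)
    # knob
    cx,cy={'scene':(342,230),'side':(292,237)}[n]
    q=W[cy-9:cy+10,cx-11:cx+12].reshape(-1,3); q=q[(q[:,2]>.08)]
    t=q[q[:,2]>.1]; print(' knob',len(q),q.min(0),q.max(0),'top',t.mean(0),np.median(t[:,2]))
    # flap plane, points between 0.055 and 0.08
    g=(W[...,2]>.05)&(W[...,2]<.08)&(hsv[...,0]>5)&(hsv[...,0]<25)
    mm=np.zeros_like(g); rr={'scene':(240,205,395,320),'side':(240,170,420,290)}[n]
    mm[rr[1]:rr[3],rr[0]:rr[2]]=1
    k,l,s,ce=cv2.connectedComponentsWithStats((g&mm).astype(np.uint8)); i=1+s[1:,4].argmax()
    f=W[l==i]; A=np.c_[f[:,:2],np.ones(len(f))]; co=np.linalg.lstsq(A,f[:,2],rcond=None)[0]
    r=cv2.minAreaRect((f[:,:2]*1000).astype(np.float32)); print(' flap',len(f),f.min(0),f.max(0),co,r,cv2.boxPoints(r).tolist())
E
python3 an.py
```

```text
scene red 337 [ 0.32976674 -0.36487971  0.01151625] [ 0.56571721 -0.32767706  0.05428622]
 toprect ((451.16961669921875, -343.8634948730469), (229.3639373779297, 29.209548950195312), 1.4637494087219238) 0.04631598235769341 [[ 336.15198 -332.193  ]
 [ 336.89813 -361.393  ]
 [ 566.18726 -355.534  ]
 [ 565.4411  -326.33398]]
 allrect ((435.59686279296875, -359.7386169433594), (214.4969024658203, 191.79075622558594), 48.801666259765625)
 knob 150 [0.47984651 0.01571637 0.08392994] [0.52490246 0.06015564 0.11677165] top [0.50397337 0.03809411 0.10840932] 0.10869786081768162
 flap 8206 [ 0.46532987 -0.14330828  0.05024469] [0.81721931 0.21662635 0.07995281] [ 0.01095246 -0.0026883   0.06167727] ((641.136474609375, 35.91522216796875), (350.912353515625, 359.8639831542969), 0.30803921818733215) [[464.7154846191406, 214.9013214111328], [466.6501770019531, -144.9574737548828], [817.5574951171875, -143.0708770751953], [815.622802734375, 216.7879180908203]]
side red 883 [ 0.33002912 -0.36740344  0.00770355] [ 0.56258913 -0.33368068  0.05209396]
 toprect ((446.4219055175781, -350.912353515625), (232.42398071289062, 28.769229888916016), 1.3926503658294678) 0.04428449833798065 [[ 329.89465 -339.35638]
 [ 330.59387 -368.11713]
 [ 562.94916 -362.46832]
 [ 562.24994 -333.70758]]
 allrect ((444.1180114746094, -350.16192626953125), (245.01841735839844, 30.504358291625977), 1.4543520212173462)
 knob 206 [0.47591674 0.01058454 0.08153408] [0.51846284 0.05674328 0.11816489] top [0.4960163  0.03136288 0.10698433] 0.1071233895126461
 flap 8823 [ 0.4639933  -0.14923437  0.05000329] [0.81859027 0.22000051 0.07963709] [0.01341712 0.00394754 0.05853176] ((641.3429565429688, 35.09649658203125), (354.4296569824219, 369.1679992675781), 0.11574884504079819) [[463.75555419921875, 219.32211303710938], [464.50140380859375, -149.84512329101562], [818.9303588867188, -149.12911987304688], [818.1845092773438, 220.03811645507812]]
```

Run:
```python
from h import *
for p,o in [([.42,.035,.36],[np.pi,0,0]),([.36,-.348,.28],[np.pi,0,0])]:
    print(ik(p,o))
move_to([.42,.035,.36],[np.pi,0,0]); print(get_t()); shot('wrist','w1')
move_to([.36,-.348,.28],[np.pi,0,0]); print(get_t()); shot('wrist','w2'); print(get_joint_pos())
c=load('side0');W=cloud(c)
print(W[395,470],W[345,480],W[370,472])
```

```text
[-1.96434903e-01  1.59243148e-02  1.53795531e+00 -4.44089210e-16
  1.58771303e+00  1.37436142e+00]
[-1.00286477e+00  2.31019269e-01  1.49676206e+00 -4.44089210e-16
  1.41381132e+00  5.67931552e-01]
2.0917
3.6083
[-1.00094816e+00  2.30272677e-01  1.49674241e+00  1.78533423e-04
  1.41398875e+00  5.68330982e-01]
[ 0.50395061 -0.59324938  0.01061184] [ 0.51617395 -0.57389355  0.16880028] [ 0.49707388 -0.58185787  0.10355127]
```

View pics/w1.png

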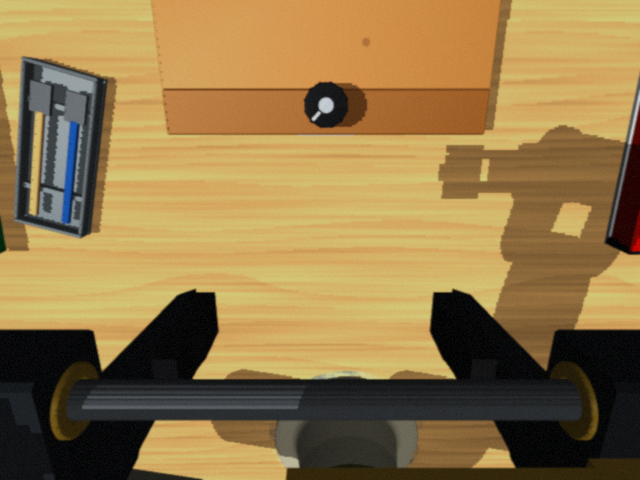

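View pics/w2.png

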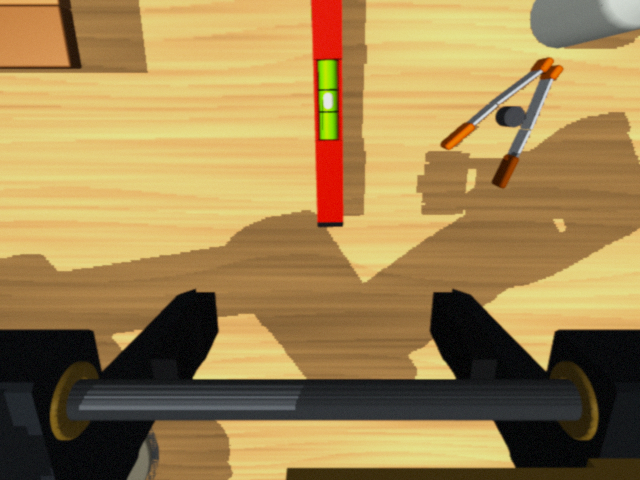

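w1 shows the knob at (326,105) and the flap's front edge at rows 88 (top) to 134 (an edge band is visible below it). w2 shows the level upright at column ~328, with the vial at rows 60–140 and the bubble at (328,100).

Run:
```python
from h import *
c=load('w2');W=cloud(c);hsv=cv2.cvtColor(c['img'],cv2.COLOR_RGB2HSV)
green=(hsv[...,0]>28)&(hsv[...,0]<50)&(hsv[...,1]>150)
k,l,s,ce=cv2.connectedComponentsWithStats(green.astype(np.uint8));i=1+s[1:,4].argmax()
print('green',s[i],ce[i])
print('vial ends',W[60,328],W[100,328],W[139,328],'front end',W[222,330])
for r in (20,45,160,200,215):
    row=(hsv[r,:,1]>180)&((hsv[r,:,0]<6)|(hsv[r,:,0]>174))&(W[r,:,2]>.04); u=np.where(row)[0]
    print(r,u.min(),u.max(),W[r,u.min()],W[r,u.max()],(W[r,u.min()]+W[r,u.max()])/2)
c=load('w1');W=cloud(c)
q=W[80:130,300:350].reshape(-1,3);t=q[q[:,2]>.1];print('knob',t.mean(0),t.min(0),t.max(0))
for r in (20,50,80,95,120,130,137): print(r,W[r,240],W[r,420])
for r in (40,60,110):
    z=W[r,:,2];u=np.where((z>.05)&(z<.09))[0];print(r,W[r,u.min()],W[r,u.max()])
for uu in (200,260,400,460):
    z=W[:,uu,2];v=np.where((z>.05)&(z<.09))[0].max();print('edge',W[v,uu],v)
```

```text
green [ 318   60   19   80 1267] [327.58879242  98.36937648]
vial ends [ 0.47858212 -0.35103928  0.04365241] [ 0.44511236 -0.35115311  0.04540041] [ 0.4097135  -0.35144978  0.03287823] front end [ 0.33009067 -0.35361435  0.04501652]
20 312 341 [ 0.50966199 -0.33724079  0.04633967] [ 0.50987974 -0.36200738  0.04528664] [ 0.50977086 -0.34962408  0.04581315]
45 313 341 [ 0.49047756 -0.33790927  0.04476736] [ 0.49041961 -0.36227894  0.04539012] [ 0.49044858 -0.3500941   0.04507874]
160 316 342 [ 0.39127753 -0.34000217  0.04520859] [ 0.39141101 -0.36459558  0.04615718] [ 0.39134427 -0.35229887  0.04568289]
200 318 342 [ 0.35272706 -0.34176215  0.04606264] [ 0.35265723 -0.36519469  0.04573778] [ 0.35269214 -0.35347842  0.04590021]
215 317 342 [ 0.33736612 -0.34070555  0.04525502] [ 0.33771809 -0.3653816   0.04654053] [ 0.33754211 -0.35304358  0.04589777]
knob [0.50042942 0.03404719 0.10885321] [0.47969883 0.01325472 0.10408578] [0.52144678 0.05446675 0.11208   ]
20 [0.57934434 0.11791971 0.06732416] [ 0.57953819 -0.05909107  0.0675348 ]
50 [0.55226203 0.11942002 0.06855578] [ 0.55264221 -0.06121972  0.06720969]
80 [0.52431967 0.12155218 0.06687621] [ 0.52451479 -0.06339934  0.06707068]
95 [0.50977042 0.12239049 0.06737469] [ 0.50995929 -0.06434367  0.06779231]
120 [0.4848719  0.12381424 0.06828264] [ 0.48499467 -0.06655177  0.06648637]
130 [0.47458815 0.12471038 0.06710176] [ 0.47477813 -0.06714728  0.0672839 ]
137 [ 4.62283918e-01  1.38859017e-01 -3.47299793e-04] [ 0.46241137 -0.08397    -0.00135485]
40 [0.56162119 0.20335989 0.06581591] [ 0.5616538  -0.13489139  0.06858899]
60 [0.54315062 0.20344556 0.0665469 ] [ 0.54328935 -0.13409948  0.06918652]
110 [0.49484567 0.20296863 0.06755241] [ 0.49518133 -0.1350074   0.06712151]
edge [0.47032306 0.16809223 0.06584406] 134
edge [0.47044194 0.1036606  0.06672741] 134
edge [ 0.4705648  -0.04621855  0.0665039 ] 134
edge [ 0.47062604 -0.11050616  0.06653461] 134
```

Run:
```python
from h import *
o=[np.pi,0,.022]
move_to([.448,-.351,.10],o); 
move_linear([.448,-.351,.012],o,feed=.12); print(get_t(),get_contact_force())
gripper_close(25); print(get_opening(),get_tool_pos(),get_contact_force())
move_linear([.448,-.351,.17],o,feed=.15); print(get_t(),get_opening(),get_contact_force())
shot('wrist','w3')
p=[np.pi,-.012,.001]
move_to([.620,-.071,.17],p); print(get_t(),get_contact_force(),get_tool_pos(),get_eef_rot())
shot('side','s3')
```

```text
5.3583 [ 0.63662855 -0.38704067  0.16454693]
0.29300425322963947 [ 0.44798313 -0.35098721  0.01199576] [-0.1011136  -0.04098882 -0.09049125]
7.5167 0.29350623298892065 [-0.14685713  0.1415501  -4.40190541]
8.8083 [-0.40499313 -0.2360057  -3.62427527] [ 0.61974414 -0.07222547  0.16988812] [ 3.14128548e+00 -1.16726623e-02 -2.67193046e-04]
```

Run:
```python
import cv2,numpy as np
a=cv2.imread('pics/w3.png');b=cv2.imread('pics/s3.png')
cv2.imwrite('pics/c3.png',cv2.resize(np.vstack([a,b]),None,fx=.62,fy=.62))
```

```text
(no output)
```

View pics/c3.png

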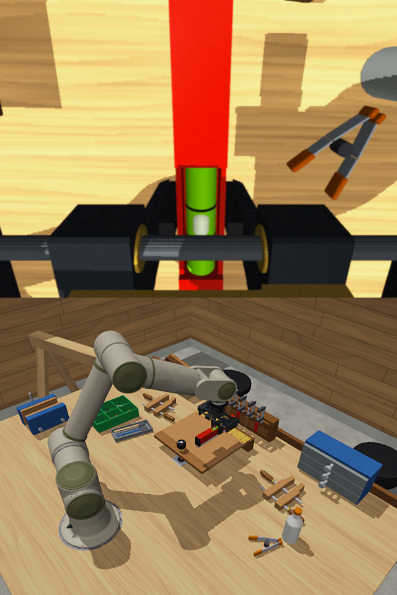

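The level is held straight and sits over the right half of the flap, clear of the knob. Lowering it now.

Run:
```python
from h import *
p=[np.pi,-.012,.001]
move_linear([.620,-.071,.086],p,feed=.12)
hold(.1); f0=np.array(get_contact_force()); print(f0)
z=.086
while z>.074:
    z-=.001; move_linear([.620,-.071,z],p,feed=.02)
    f=np.array(get_contact_force()); print(round(z,4),(f-f0).round(2))
    if f[2]-f0[2]>2: break
release(); print(get_t())
move_linear([.620,-.071,.16],p,feed=.15)
print(get_t(),get_contact_force())
move_to([.53,-.071,.26],[np.pi,0,0]); hold(.2); shot('wrist','w4'); shot('side','s4'); print(get_t())
```

```text
[-0.15155971 -0.08048134 -2.46472168]
0.085 [ 0.31  0.44 -0.9 ]
0.084 [ 0.49  0.72 -1.18]
0.083 [ 0.54 -0.11 -1.49]
0.082 [0.37 0.65 0.33]
0.081 [-0.03  0.18 -0.46]
0.08 [-2.22  1.26  6.84]
12.3167
13.0 [-0.25636125  1.04519563 -0.75354286]
13.9
```

View pics/w4.png

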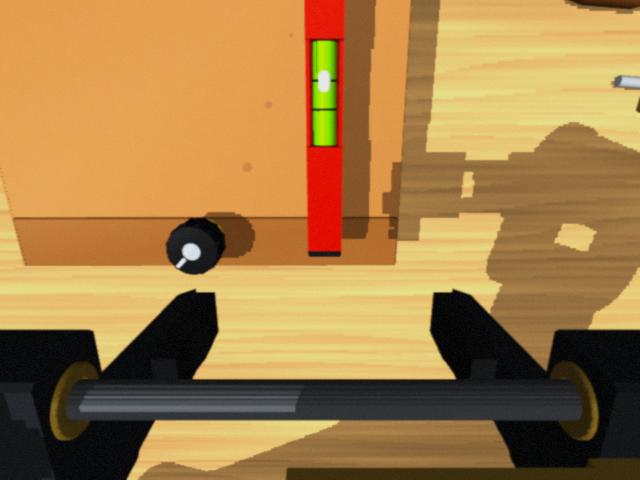

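The level stands on the flap at column ~324, its front end at row 255 against the flap edge at 265. The bubble is off towards the hinge, at row ~81 where the vial's middle is ~94.

```bash
cat >> h.py <<'E'
def crop(fn,u0,v0,u1,v1,k=6):
    a=cv2.imread('pics/'+fn+'.png')[v0:v1,u0:u1]; cv2.imwrite('pics/'+fn+'_z.png',cv2.resize(a,None,fx=k,fy=k,interpolation=cv2.INTER_CUBIC))
def prof(fn,ztop,u=None,v0=30,v1=160):
    """project vial features along column onto plane z=ztop -> world x"""
    c=load(fn); g=c['img'][v0:v1,u-3:u+4].astype(float).mean(1)
    T=np.eye(4); T[:3,:3]=Ro.from_euler('xyz',c['rot']).as_matrix(); T[:3,3]=c['pos']; M=T@c['mount']
    out=[]
    for i,v in enumerate(range(v0,v1)):
        d=M[:3,:3]@np.array([(u-c['cx'])/c['fx'],-(v-c['cy'])/c['fy'],-1]); s=(ztop-M[2,3])/d[2]
        out.append([v,(M[:3,3]+s*d)[0]*1000,*g[i]])
    return np.array(out)
E
python3 - <<'E'
from h import *
crop('w4',295,30,355,160,5)
P=prof('w4',.114,324); np.set_printoptions(suppress=True)
for r in P[::1]: print(r.round(1).tolist())
W=cloud(load('w4')); 
for v in (20,170,240,252,254,256,262,264,266): print(v,W[v,324].round(4), W[v,260].round(4))
E
```

```text
[30.0, 656.7, 229.9, 25.3, 10.9]
[31.0, 656.1, 230.0, 27.3, 10.9]
[32.0, 655.5, 229.7, 23.9, 7.7]
[33.0, 654.9, 230.3, 28.0, 12.1]
[34.0, 654.3, 229.7, 25.9, 7.6]
[35.0, 653.7, 230.6, 27.4, 12.9]
[36.0, 653.1, 229.1, 23.7, 6.9]
[37.0, 652.5, 225.3, 26.1, 10.7]
[38.0, 651.9, 187.3, 18.3, 6.1]
[39.0, 651.3, 108.6, 26.7, 1.9]
[40.0, 650.7, 101.4, 118.6, 0.0]
[41.0, 650.1, 154.6, 214.7, 0.0]
[42.0, 649.5, 170.4, 232.4, 0.0]
[43.0, 648.9, 171.0, 232.3, 0.0]
[44.0, 648.3, 171.7, 232.4, 0.0]
[45.0, 647.7, 171.7, 232.7, 0.0]
[46.0, 647.1, 171.1, 232.6, 0.0]
[47.0, 646.5, 170.9, 232.6, 0.0]
[48.0, 645.9, 170.9, 232.1, 0.0]
[49.0, 645.3, 170.9, 232.6, 0.0]
[50.0, 644.7, 171.9, 233.1, 0.0]
[51.0, 644.1, 171.9, 232.4, 0.0]
[52.0, 643.5, 172.0, 232.7, 0.0]
[53.0, 642.9, 171.1, 232.7, 0.0]
[54.0, 642.3, 170.3, 231.9, 0.0]
[55.0, 641.7, 171.0, 232.1, 0.0]
[56.0, 641.1, 170.9, 232.3, 0.0]
[57.0, 640.5, 171.0, 232.6, 0.0]
[58.0, 639.8, 173.1, 233.3, 0.0]
[59.0, 639.2, 171.9, 232.4, 0.0]
[60.0, 638.6, 171.9, 232.7, 0.0]
[61.0, 638.0, 171.9, 232.7, 0.0]
[62.0, 637.4, 171.7, 232.4, 0.0]
[63.0, 636.8, 17
[... 3077 characters left out ...]
[154.0, 576.6, 226.6, 17.7, 1.4]
[155.0, 575.9, 227.0, 18.1, 2.3]
[156.0, 575.2, 226.9, 18.1, 1.1]
[157.0, 574.5, 226.6, 16.0, 0.7]
[158.0, 573.8, 226.4, 17.4, 1.7]
[159.0, 573.0, 226.7, 18.4, 0.6]
20 [ 0.6622 -0.0708  0.1155] [ 0.6706 -0.0228  0.0689]
170 [ 0.565  -0.0708  0.1134] [ 0.558  -0.0171  0.0686]
240 [ 0.5114 -0.0708  0.1141] [ 0.4958 -0.0139  0.0686]
252 [ 0.501  -0.0708  0.1127] [ 0.4841 -0.0132  0.0677]
254 [ 0.4992 -0.0708  0.1123] [ 0.4818 -0.013   0.0668]
256 [ 0.4972 -0.0708  0.1116] [ 0.4804 -0.0131  0.0682]
262 [ 0.4743 -0.0709  0.0677] [ 0.4745 -0.0128  0.0679]
264 [ 0.4723 -0.0709  0.0676] [ 0.4725 -0.0127  0.0681]
266 [ 0.4421 -0.071   0.    ] [ 0.4422 -0.0009  0.0002]
```

View pics/w4_z.png

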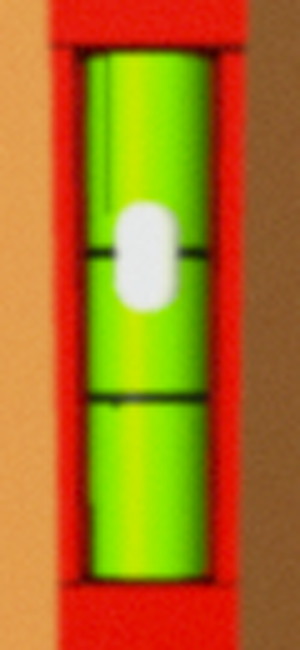

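The lines project to x = 625.8 and 607.4 mm and the bubble's middle to 625.4, so it is about 9.1 mm off towards the hinge. That needs about 1.93 rad clockwise. The level spans x 0.498 to 0.738 on the flap (0.470 to 0.770), so its whole length is on it.

```bash
cat >> h.py <<'E'
def turn(a,y0,z=.080,xy=(.5004,.034),look='w'):
    o=[np.pi,0,y0]
    move_to([*xy,.15],o); move_linear([*xy,z],o,feed=.12); print('at',get_t(),get_contact_force())
    gripper_close(15); print('open',get_opening(),np.round(get_contact_force(),2))
    q=np.array(get_joint_pos()); q[5]+=a; set_joints(q); hold(.1)
    print('turned',get_t(),get_eef_rot(),np.round(get_contact_force(),2),get_moment(),get_opening())
    release(); p=get_tool_pos(); move_linear([p[0],p[1],.17],None,feed=.15)
    move_to([.53,-.071,.26],[np.pi,0,0]); hold(.4); shot('wrist',look); print(get_t())
E
python3 - <<'E'
from h import *
turn(1.93,1.0,look='w5')
c=load('w5'); crop('w5',295,30,355,160,4)
E
```

```text
at 15.4333 [ 0.58819247 -0.44722121  0.23011558]
open 0.47170568861803724 [ 3.97 -3.11 -2.65]
turned 17.9833 [-3.13999086e+00 -9.48017245e-04 -9.29275153e-01] [ 1.83  4.83 -0.59] [ 0.83479013 -0.20617898 -0.08149628] 0.46961828620109936
21.0417
```

View pics/w5.png

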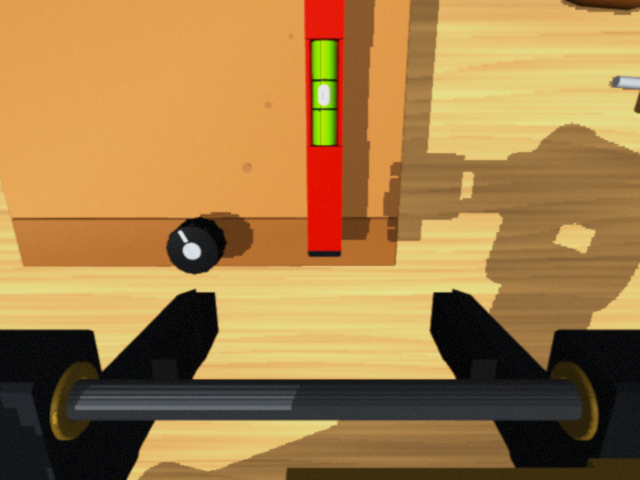

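View pics/w5_z.png

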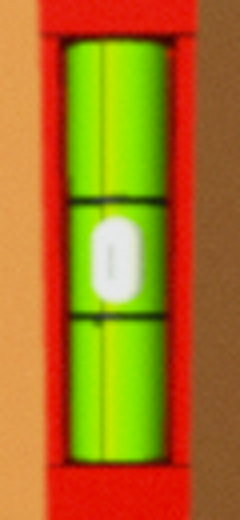

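The bubble now sits midway between the lines: rows 215–303 of the crop, with the lines at 201 and 317. Next I'll shut the fingers and press on the front half of the level's top, which keeps the vial in the camera's view.

Run:
```python
from h import *
o=[np.pi,0,0]; x,y=.560,-.0708
gripper_close(20)
move_to([x,y,.15],o); move_linear([x,y,.122],o,feed=.1); hold(.2)
f0=np.array(get_contact_force()); print(get_t(),f0,get_opening())
z=.122
while z>.105:
    z-=.0007; move_linear([x,y,z],o,feed=.015); hold(.05)
    f=np.array(get_contact_force())-f0; print(round(z,4),f.round(2))
    if f[2]>11: break
hold(1); print(get_t(),(np.array(get_contact_force())-f0).round(2),get_tool_pos())
shot('wrist','w6'); shot('side','s6')
```

```text
23.5083 [ 0.05786117  0.37231656 -0.04535063] 0.008073238308875658
0.1213 [ 0.7  -0.52  0.66]
0.1206 [-0.35 -0.09  0.19]
0.1199 [-0.1  -0.75 -0.11]
0.1192 [ 0.4  -0.1  -0.38]
0.1185 [ 0.25 -0.64  0.23]
0.1178 [-0.15 -0.82  0.27]
0.1171 [-0.03 -0.27  0.57]
0.1164 [-1.35  0.15  0.78]
0.1157 [-2.94  1.16  7.39]
0.115 [-5.58  0.25 13.16]
27.5083 [-5.7   1.15 12.87] [ 0.56010739 -0.07085164  0.1164173 ]
```

View pics/w6.png

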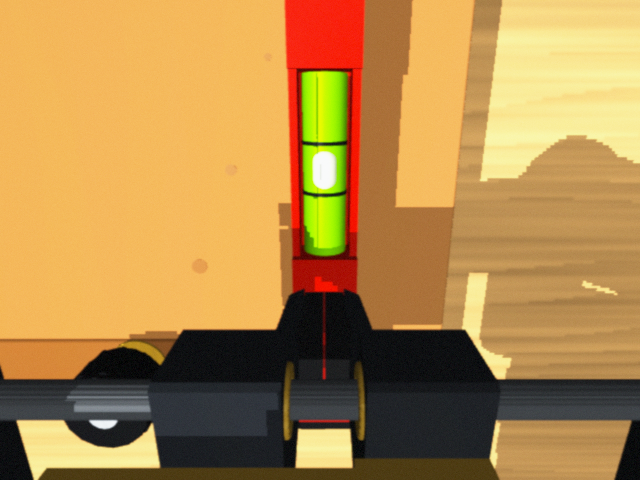

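View pics/s6.png

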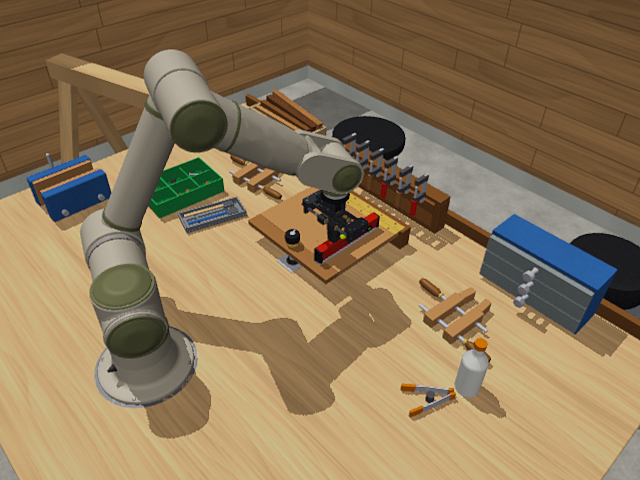

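The bubble is centred while pressed (rows 150–189, lines at 144 and 194), with about 13 N downward. There is also about 5.7 N sideways, which I'll ease off before handing in.

Run:
```python
from h import *
o=[np.pi,0,0]
f0=np.array([.058,.372,-.045])
move_linear([.5596,-.0708,.115],o,feed=.01); hold(1)
for i in range(3): hold(.1); print((np.array(get_contact_force())-f0).round(2))
print(get_t(),get_tool_pos()); shot('wrist','w7'); crop('w7',280,50,370,270,2)
```

```text
[-2.86  1.64 10.96]
[-2.9   1.04 11.39]
[-3.12  0.73 11.53]
29.1583 [ 0.56009651 -0.07082899  0.11643542]
```

View pics/w7_z.png

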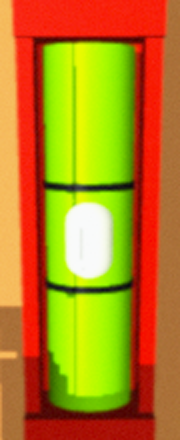

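Run:
```python
from h import *
f0=np.array([.058,.372,-.045])
move_linear([.5594,-.0708,.1146],[np.pi,0,0],feed=.01); hold(1)
print((np.array(get_contact_force())-f0).round(2)); shot('wrist','w8'); crop('w8',280,50,370,270,2)
print(get_t()); close_job()
```

```text
[-2.36  1.47 14.03]
30.5083
the job is handed in; nothing more can be done
```

View pics/w8_z.png

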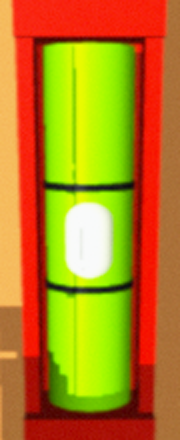

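The job is done and handed in at 30.5 s, with the arm still pressing the level onto the flap and the bubble between the lines.

- **Placing:** I stood the level along the flap, measured at x 0.498 to 0.738 m on a flap spanning 0.470 to 0.770, so its whole length is on it, and let go.
- **Turning:** The bubble stood about 9 mm towards the hinge, so I turned the knob 1.93 rad clockwise. It then came to rest midway between the lines.
- **Pressing:** I pressed the top with shut fingers, about 58 mm in front of the level's middle so the vial stayed in view. The last reading was 14 N downward with under 3 N sideways.
- **Last checks:** The final wrist picture, taken just before handing in, shows the bubble centred to within about 0.5 mm. In the last side picture nothing else on the bench looks moved. I did not re-measure those other objects, and no check failed or disagreed.

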